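Box up an alarm controller: battery, board, heat sink, cover

TASK

Assemble the alarm controller on its dark steel base, one part at a time and in this order: lay the 9 V battery flat in the cradle of the base, lower the green circuit board over the two white guide pins until it rests on the four brass standoffs, set the heat sink fins up on the chip inside the black frame on the board, and last put the grey cover over everything, fully down on the base. Leave the transformer and the side cutters lying where they are.

Things in the scene. Friction and masses are not known exactly. Their poses are not given: they have to be found in the camera images.
- base: Dark steel base, fixed: plate 70 x 124 mm (x by y), 4 mm thick, on it a step 46 x 100 mm, top at z = 10 mm. Origin: centre of underside, at bench level; y along its length, z up. Four round brass standoffs, 8 mm thick, at x = +-15, y = +-40 mm, tops at z = 38 mm. Two white nylon guide pins, 5 mm thick, at x = 0, y = +-38 mm, straight up to z = 44 mm, pointed tops at z = 51 mm.
- cradle (a point): Floor of the battery cradle, in the middle of the base's step, 10 mm above the bench; axes as the base's. Four white corner pieces, 5 mm high, leave 34 x 57 mm (x by y) free between them. The battery lies here lengthwise along y, terminals to either end.
- battery: 9 V block battery (grey, black and orange), lying flat: 26 mm wide (x), 49 mm long (y), 16 mm high. Origin at the centre of its underside, z up. 50 g.
- board: Green circuit board 42 x 96 mm (x by y), 60 g. Origin: middle, under its 5 mm feet (black parts beneath); the plate is at z = 5 to 8 mm; pick it up by the two long edges. y along its length, z up. Two 10 mm holes at x = 0, y = +-38 mm go over the guide pins, either way round; seated on the standoffs, its origin is 33 mm above the bench. Parts at both ends reach z = 17 mm.
- chip (a point): Centre of the top of the white chip (22 x 36 mm) in the middle of the board, 10 mm above the board's origin; axes as the board's. Round it a black frame, 33 x 50 mm (x by y) free inside, 38 x 55 mm outside, its top 4 mm above the chip. The heat sink stands here, length along y, either way round.
- heat_sink: Dark grey finned heat sink, 25 mm (x) by 40 mm (y), 22 mm high, standing fins up; the fins are thin plates along x from one 40 mm side to the other, so hold it across the 25 mm. Origin at the centre of its underside, z up. 55 g. (A like one, far back left beyond the blue desoldering pump, is not it.)
- cover: Deep grey cover with black vent slots, a box open below, standing on its rim: outside 58 x 112 mm (x by y), 71 mm high, walls 3 mm; inside 52 x 106 mm, 68 mm deep. 110 g. Origin: centre of the rim's plane; y along its length, z up. Goes round the base's step, either way round, 3 mm play on each side; the rim then rests on the plate, 4 mm above the bench.
- transformer: Small mains transformer with laminated grey core and yellow winding, 52 x 42 mm, 36 mm high; a bystander, to be left where it is. Origin at the centre of its underside.
- side_cutters: Side cutters with red handles, 41 x 119 mm (x by y), 13 mm high, lying flat; a bystander, to be left where it is. Origin at the centre of its underside.
Not all that is in view belongs to the job. Leave any purple look-alike of the cover alone.

How it is judged:
By the outcome, as a careful person would: the job done as asked, in the order asked, and still so for the second after the job is handed in, with the robot touching nothing.
It also fails if it takes over 106 s, if anything falls off the work surface, if the arm or the gripper's body presses on something with over 40 N, if the wrist force passes 120 N, or if a joint passes its speed limit or range.

ROBOT

A 6-joint arm with a two-finger parallel gripper is mounted at the origin on a cart in front of the work surface, level with it; the furniture and walls round the work are solid. World frame = base frame: x ahead of the robot, y to its left, z up, the work surface at z = 0. Lengths are in mm, angles in rad, forces in N, time in s.
With the tool pointing down it reaches from about 400 to 925 mm from the base axis. Payload 12.5 kg.
Tool frame: the origin (TCP) lies between the finger pads; the fingertips stand 25 mm ahead of it and the grasp point (between the pads) lies 6 mm ahead of it; z points along the fingers, y is the line along which they close (so a half turn about z gives the same grasp; the last joint's range is limited). The gripper opens to 95 mm and grips with 3 to 60 N. Pads are 20 mm wide; open, the fingers measure 119 mm over their backs; the gripper's body (75 mm by 180 mm) begins 59 mm behind the grasp point.
Start: joints at [-1.341, 0.491, 1.559, -0, 1.092, -0.106], TCP at [205.976, -590.1, 239.661] pointing down, gripper open.
Joint ranges: [-3.1, 3.1], [-0.84, 2.19], [0.05, 2.79], [-1.13, 4.28], [0.06, 2.93], [-2.69, 2.69]. Speed limits (rad/s): [2.22, 2.22, 2.79, 3.14, 3.14, 3.14].

INTERFACE

Orientations are given as [roll, pitch, yaw] about the fixed x, y, z axes, in that order (R = Rz(yaw) Ry(pitch) Rx(roll)).
In Python, from cell import state, read_camera, job_done, cut_out gives the robot as it stands. The module is installed in compiled form; this text tells all that it offers.
- The arm moves only by the tool jog_arm, never from a script. Its argument "motion" is a list of rows, each a list of 2 entries, a list of its own where there are three numbers: the shift along the tool's x, y, z in mm, then the turn about the tool's z in rad. A call has 1 to 5 rows; each row is the pose to reach, as a shift and turn from the pose commanded when the call began, along the tool's axes at that moment; what a row does not reach only later rows make up. A row lasts 1/10 s, in which the tool goes at most 50 mm and 8.59 degrees, less where a joint would pass 70% of its speed; a pose out of reach is approached as far as the arm can. A call with a gripper value outside its range is refused whole. "grip" is the closure, from 0 (fully open) to 1 (shut), set as the call begins (left out, the last holds). The fingers move at their own pace and stop on an object; the grip force is fixed at half the most. Time passes only in rows, so rows that repeat a pose let the fingers close. It gives the time, the measured TCP pose, the force, the opening and the grip force at its end, in the units of the state.
- state(): the state, without advancing time (a new reading comes with each control period).
- read_camera(name): name is "scene" or "top"; returns a dict with "img" (420x560x3 uint8, blue, green, red), "vertical_fov" (degrees; the focal length in pixels is half the picture's height over the tangent of half this angle, whatever the lens; pixels are square), "cx", "cy" (the principal point, pixels), "extrinsics" (4x4, takes a point from camera to world coordinates). Camera axes: x right, y up, looking along -z (the intrinsics and any distortion apply to the point x, -y, -z); pixel columns grow to the right and rows downward; lengths in mm; the calibration is good to about 2 mm. A picture is of the moment at which its call begins. There is no depth.
- job_done(): hands the job in; it is judged then, once.
Trained networks look in a picture, given as the dict that the camera call returned (one of the last four; its "shot" number tells which), for a name from the list of things; names that differ only in an ending like _2 or _b are one class to them, and where a whole thing is asked for, a point or a joint stands for the part that bears it (a point fixed in the world has none). Each returns a list of dicts, best first, with "p" (0 to 1); they miss things now and then, are a little off and sometimes report something else, mostly with a low value. They report only what shows in the picture. A call takes as long as a camera call. They do not tell look-alikes from the thing itself.
- cut_out(name, picture): "region" (420x560 bool, what is visible of it) and "box" ([left, top, right, bottom] in pixels, round what is visible of it).
The state is a dict: "t": time; "joints": joint angles; "qvel": joint speeds; "tau": joint torques, N m; "eef_pos": TCP position; "tcp_rot": TCP orientation; "ft_force": force on the tool from outside, world axes, zero at the start; "moment": the same for the moment, N m; "opening": opening from 0.0 (shut) to 1.0 (fully open); "grip_force": force on a finger pad.
Only numpy, scipy, OpenCV 4.12 (cv2) and the standard library are available. Lean on these libraries where they do the work, as an engineer would, in place of code of your own. Each camera call takes 0.05 s, during which the arm holds its last target. There are 200 camera calls.

## Working session

There is one attempt and no reset: what is moved stays moved. The work goes in short steps, Python scripts to look and compute and a tool call to move; the robot and the scene stay as the last step left them, time stands still between calls to the robot, and variables do not carry over. Pictures are saved under pics/ and viewed, at most 14 in all, crops included, and the job is handed in when it is done.

Besides the shell and the picture viewer there is one more tool, called by a JSON object that holds its "op" and its "data". jog_arm: Moves the arm, as the interface text tells. Its arguments: {"type":"object","properties":{"motion":{"type":"array"},"grip":{"type":"number"}},"required":["motion"]}

```bash
mkdir -p pics; ls
cat > h.py <<'E'
import numpy as np, cv2
from cell import state, read_camera, job_done, cut_out
def cam(name):
    return read_camera(name)
def f(p): return 210/np.tan(np.radians(p["vertical_fov"])/2)
def ray(p,u,v):
    E=np.array(p["extrinsics"]); F=f(p)
    d=E[:3,:3]@np.array([(u-p["cx"])/F,-(v-p["cy"])/F,-1.0]); return E[:3,3],d
def at(p,u,v,z):
    o,d=ray(p,u,v); return o+d*(z-o[2])/d[2]
def proj(p,X):
    E=np.array(p["extrinsics"]); X=np.atleast_2d(X)
    c=(X-E[:3,3])@E[:3,:3]; F=f(p)
    return np.c_[p["cx"]+F*c[:,0]/-c[:,2], p["cy"]-F*c[:,1]/-c[:,2]]
E
python3 - <<'E'
from h import *
import pickle
for n in ("scene","top"):
    p=cam(n); cv2.imwrite(f"pics/{n}0.png",p["img"]); pickle.dump(p,open(n+"0.pkl","wb"))
    print(n,{k:p[k] for k in p if k not in("img",)})
    for o in ("base","battery","board","heat_sink","cover","transformer","side_cutters"):
        for d in cut_out(o,p)[:3]:
            m=d["region"].astype(np.uint8); ys,xs=np.nonzero(m)
            r=cv2.minAreaRect(np.c_[xs,ys].astype(np.float32))
            print(o,round(d["p"],2),d["box"],np.round(r[0]),np.round(r[1]),round(r[2]))
print(state())
E
```

```text
pics
scene {'vertical_fov': 50.36963931666431, 'cx': 279.65286077828017, 'cy': 209.33805533918303, 'extrinsics': array([[-6.09885571e-01,  5.71537017e-01, -5.48985453e-01,
        -9.13930484e+01],
       [-7.92432638e-01, -4.31515491e-01,  4.31097316e-01,
         5.40489294e+02],
       [ 9.49234687e-03,  6.97954024e-01,  7.16079658e-01,
         9.51791558e+02],
       [ 0.00000000e+00,  0.00000000e+00,  0.00000000e+00,
         1.00000000e+00]]), 'shot': 1}
base 0.68 [267.4, 199.3, 308.6, 232.6] [288. 213.] [21. 39.] 45
board 0.67 [326.1, 167.5, 350.3, 193.9] [338. 182.] [12. 27.] 51
heat_sink 0.42 [229.5, 225.9, 246.4, 235.5] [238. 233.] [11. 15.] 50
cover 0.59 [285.3, 140.2, 326.6, 170.7] [303. 154.] [29. 38.] 90
transformer 0.86 [168.5, 273.0, 191.5, 295.7] [179. 285.] [20. 21.] 45
side_cutters 0.63 [335.9, 226.3, 353.4, 251.4] [344. 238.] [14. 29.] 34
top {'vertical_fov': 50.51432388015671, 'cx': 273.87295747146277, 'cy': 208.1150283387699, 'extrinsics': array([[-1.12463391e-01,  9.68077866e-01, -2.24002749e-01,
         3.78883793e+02],
       [-9.93634460e-01, -1.11045896e-
[... 733 characters left out ...]
94.5] [331. 280.] [17. 43.] 58
{'t': 0.8, 'joints': array([-1.34058510e+00,  4.90898271e-01,  1.55891506e+00,  2.90778209e-05,
        1.09167691e+00, -1.05599256e-01]), 'qvel': array([ 0.00305042, -0.00015215,  0.00077961,  0.00058482, -0.00128223,
       -0.00025279]), 'tau': array([-3.08132709e-03, -6.12416768e+01, -2.58424848e+01,  6.92882133e-02,
        4.44934121e-02,  2.64226725e-05]), 'eef_pos': array([ 205.99027749, -590.09394473,  239.65682444]), 'tcp_rot': array([ 3.14148809e+00, -1.48666745e-05,  3.35797084e-01]), 'ft_force': array([-0.24376516,  0.4729292 ,  0.36265803]), 'moment': array([-0.03625471,  0.02846503, -0.03195389]), 'grip_force': 0.0, 'opening': 1.0005103439603753}
```

Run:
```python
import cv2
a=cv2.imread("pics/top0.png")[100:340,110:430]; cv2.imwrite("pics/top0c.png",cv2.resize(a,(800,600),interpolation=cv2.INTER_CUBIC))
a=cv2.imread("pics/scene0.png")[110:320,140:420]; cv2.imwrite("pics/scene0c.png",cv2.resize(a,(800,600),interpolation=cv2.INTER_CUBIC))
```

```text
(no output)
```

View pics/top0c.png

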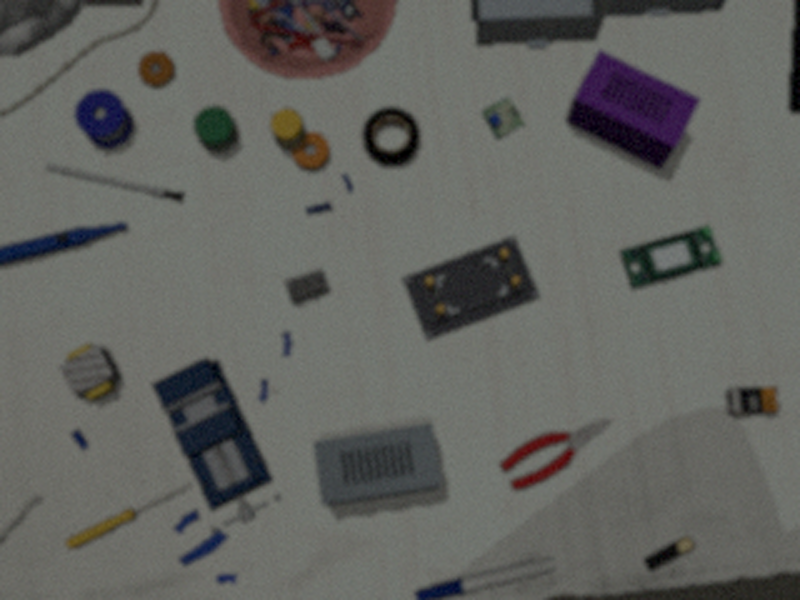

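View pics/scene0c.png

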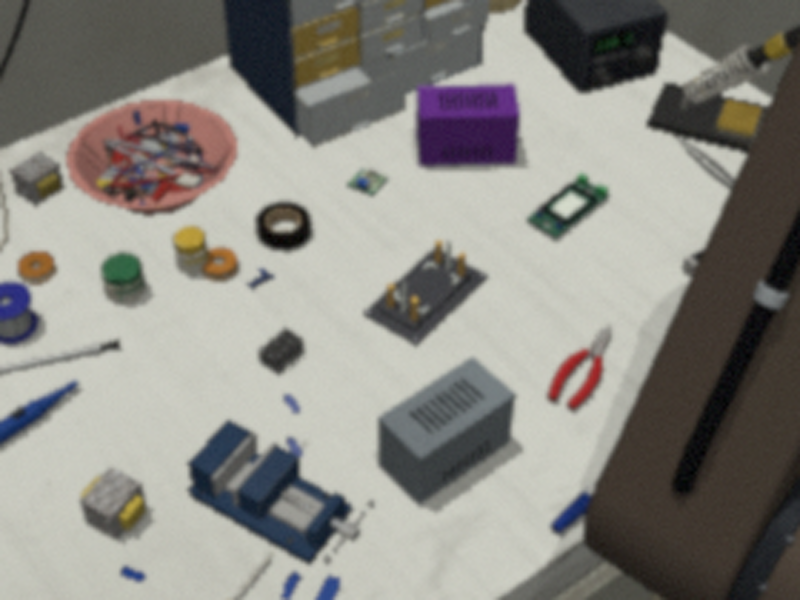

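The top view shows these things, given as crop pixel → image pixel:
- Base: (471,288) → (298,215).
- Board: (671,258) → (378,203).
- Heat sink: (308,287) → (233,215), to the right of the blue pump's tip. Its look-alike lies beyond the pump.
- Cover: grey box at (380,468) → (262,287). The purple box at (362,144) is the decoy.
- Battery: (752,401) → (411,260), with the orange end to the right. The black and white piece at (380,321) is a different object.
- Transformer: (146,249).
- Side cutters: (331,280).

Next I'll fit simple models of these to the pictures.

```bash
cat > fit.py <<'E'
from h import *
import pickle
from scipy.optimize import minimize
def box(x,y,z0,z1,cx=0,cy=0):
    return [[cx+a*x/2,cy+b*y/2,z] for z in (z0,z1) for a in(-1,1) for b in(-1,1)]
def faces(x,y,z0,z1):
    v=np.array(box(x,y,z0,z1)); return [v[[4,5,7,6]],v[[0,1,5,4]],v[[2,3,7,6]],v[[0,2,6,4]],v[[1,3,7,5]]]
M={ # list of convex point sets, drawn as separate brightness layers
"base":[box(70,124,0,4),box(46,100,4,10)]+[box(7,7,10,38,a,b) for a in(-15,15) for b in(-40,40)],
"battery":[box(26,49,0,16),box(26,15,0,16,0,17),box(26,15,0,16,0,-17)],
"board":[box(42,96,5,8),box(38,55,8,14),box(22,36,10,10),box(10,10,8,8,0,38),box(10,10,8,8,0,-38)],
"heat_sink":[box(25,40,0,22),faces(25,40,0,22)[0]],
"cover":[box(58,112,0,71)]+faces(58,112,0,71)[:5]}
def layers(p,polys,pose,roi,S=8,sig=1.3):
    x0,y0,x1,y1=roi; x,y,yaw,z=pose; c,s=np.cos(yaw),np.sin(yaw); out=[]
    for P in polys:
        P=np.array(P,float); W=np.c_[x+c*P[:,0]-s*P[:,1],y+s*P[:,0]+c*P[:,1],z+P[:,2]]
        q=(proj(p,W)-[x0,y0]+.5)*S-.5
        h=cv2.convexHull((q*16).astype(np.int32))
        m=np.zeros(((y1-y0)*S,(x1-x0)*S),np.uint8); cv2.fillConvexPoly(m,h,255,cv2.LINE_8,4)
        m=cv2.resize(m,(x1-x0,y1-y0),interpolation=cv2.INTER_AREA)/255.
        out.append(cv2.GaussianBlur(m,(0,0),sig))
    return out
def fit(name,ps,pose,pad=7,yaws=None,free=3):
    z=pose[3]; polys=M[name]; rois=[]
    for p in ps:
        P=np.array(sum([list(map(list,q)) for q in polys],[])); c,s=np.cos(pose[2]),np.sin(pose[2])
        W=np.c_[pose[0]+c*P[:,0]-s*P[:,1],pose[1]+s*P[:,0]+c*P[:,1],z+P[:,2]]; q=proj(p,W)
        a=np.floor(q.min(0)-pad).astype(int); b=np.ceil(q.max(0)+pad).astype(int)
        rois.append((max(a[0],0),max(a[1],0),min(b[0],560),min(b[1],420)))
    def cost(v):
        e=0
        for p,r in zip(ps,rois):
            L=layers(p,polys,(*v,z),r); n=L[0].size
            yy,xx=np.mgrid[-1:1:L[0].shape[0]*1j,-1:1:L[0].shape[1]*1j]
            A=np.c_[np.ones(n),xx.ravel(),yy.ravel(),*[l.ravel() for l in L]]
            I=p["img"][r[1]:r[3],r[0]:r[2]].reshape(-1,3).astype(float)
            co=np.linalg.lstsq(A,I,rcond=None)[0]; e+=((I-A@co)**2).mean()
        return e
    best=None
    for y in (yaws if yaws is not None else [pose[2]-.12,pose[2],pose[2]+.12]):
        v0=np.array([pose[0],pose[1],y])
        r=minimize(cost,v0,method="Nelder-Mead",options=dict(initial_simplex=[v0,v0+[6,0,0],v0+[0,6,0],v0+[0,0,.12]],xatol=.02,fatol=1e-3,maxiter=150))
        if best is None or r.fun<best.fun: best=r
    return best.x,best.fun
E
python3 - <<'E'
from fit import *
t=pickle.load(open("top0.pkl","rb")); s=pickle.load(open("scene0.pkl","rb"))
px={"base":(298.4,215.2,4),"battery":(410.8,260.4,10),"board":(378.4,203,7),"heat_sink":(233.2,214.8,14),"cover":(260,286,50)}
lng={"base":((279,233),(0,0))}
for n,(u,v,z) in px.items():
    X=at(t,u,v,z); ys=np.arange(0,np.pi,np.pi/8) 
    for ps,l in (([t],"top"),([s],"scene"),([t,s],"both")):
        if n=="battery" and l!="top": continue
        if l=="top": r=fit(n,ps,(X[0],X[1],0,0),pad=12 if n!="cover" else 8,yaws=ys); rt=r[0]
        else: r=fit(n,ps,(*rt,0))
        print(n,l,np.round(r[0][:2],1),round(np.degrees(r[0][2]),1),round(r[1],1))
E
```

```text
base top [609.8 -43.3] 14.5 35.2
base scene [609.9 -44.9] 13.8 110.2
base both [609.7 -44.4] 14.3 152.2
battery top [ 462.8 -302. ] 175.7 41.0
board top [ 617.  -248.9] 9.4 20.6
board scene [ 616.1 -249.9] 9.7 269.9
board both [ 616.7 -249.4] 9.5 301.6
heat_sink top [624.5 120.6] 193.1 13.2
heat_sink scene [627.  122.1] 193.2 109.5
heat_sink both [626.8 121.9] 193.6 131.0
cover top [438.6  66.4] 2.1 74.9
cover scene [438.6  68.2] 2.1 209.9
cover both [438.5  68. ] 2.2 287.4
```

```bash
cat > plan.py <<'E'
import sys; from h import *
from scipy.spatial.transform import Rotation as R
# args: obj-style waypoints x,y,z,objyawdeg ; start from state unless 'from=' given
def pose(a): x,y,z,w=map(float,a.split(",")); return np.array([x,y,z]),np.radians(w)+np.pi/2
s=state(); P,Y=s["eef_pos"],s["tcp_rot"][2]
for a in sys.argv[1:]:
    if a.startswith("from="): P,Y=pose(a[5:]); continue
    Q,W=pose(a); d=R.from_euler("xyz",[np.pi,0,Y]).inv().apply(Q-P); t=-(W-Y)
    print(a,"->",np.round(d,1).tolist(),round(t,3)," dist",round(np.linalg.norm(d))); P,Y=Q,W
E
python3 plan.py 335,-446,180,-30 462.8,-302,150,-4.3 462.8,-302,29,-4.3
```

```text
335,-446,180,-30 -> [169.3, -93.5, 59.7] -0.711  dist 202
462.8,-302,150,-4.3 -> [188.6, 38.7, 30.0] -0.449  dist 195
462.8,-302,29,-4.3 -> [0.0, -0.0, 121.0] -0.0  dist 121
```

{"op": "jog_arm", "data": {"motion": [[[34, -19, 12], -0.142], [[68, -37, 24], -0.284], [[102, -56, 36], -0.427], [[136, -75, 48], -0.569], [[169.5, -93.5, 59.5], -0.711]], "grip": 0}}

```text
t: 1.3
eef_pos: [336.0, -444.7, 179.8]
tcp_rot: [3.141, 0.0, 1.052]
ft_force: [0.0, -0.7, 0.6]
opening: 0.998
grip_force: 0.0
```

{"op": "jog_arm", "data": {"motion": [[[45, 9, 7], -0.11], [[90, 18, 14], -0.22], [[135, 28, 21], -0.34], [[188.5, 38.5, 30], -0.449], [[188.5, 38.5, 30], -0.449]]}}

```text
t: 1.8
eef_pos: [465.1, -298.3, 149.4]
tcp_rot: [-3.141, -0.001, 1.504]
ft_force: [0.4, -0.1, -0.2]
opening: 1.002
grip_force: 0.0
```

```bash
python3 plan.py 462.8,-302,150,-4.3 462.8,-302,29,-4.3
python3 - <<'E'
from fit import *
ps=[]
for n in("scene","top"):
    p=cam(n); ps.append(p["img"][150:330,330:570] if n=="top" else p["img"][110:290,230:470])
    pickle.dump(p,open(n+"1.pkl","wb"))
cv2.imwrite("pics/a1.png",cv2.resize(np.hstack(ps),None,fx=1.65,fy=1.65,interpolation=cv2.INTER_CUBIC)) if ps[0].shape==ps[1].shape else cv2.imwrite("pics/a1.png",cv2.resize(np.hstack([ps[0],ps[1][:, :230]]),None,fx=1.65,fy=1.65))
E
```

```text
462.8,-302,150,-4.3 -> [-3.9, -2.1, -0.6] 0.008  dist 4
462.8,-302,29,-4.3 -> [0.0, -0.0, 121.0] -0.0  dist 121
```

View pics/a1.png

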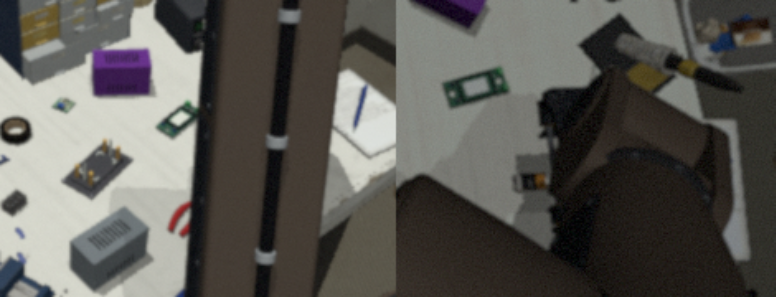

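The left half shows the base and the cover undisturbed. The right half shows the battery at (530,182), still visible beside the gripper, and the board at (476,87). I'll go down on the battery.

{"op": "jog_arm", "data": {"motion": [[[0, 0, 30], 0], [[0, 0, 60], 0], [[0, 0, 90], 0], [[0, 0, 110], 0], [[0, 0, 110], 0]]}}

```text
t: 2.4
eef_pos: [461.3, -302.7, 38.2]
tcp_rot: [-3.139, -0.002, 1.493]
ft_force: [0.4, 0.2, -0.5]
opening: 0.998
grip_force: 0.0
```

```bash
python3 plan.py 462.8,-302,29,-4.3
```

```text
462.8,-302,29,-4.3 -> [0.8, 1.5, 9.2] -0.003  dist 9
```

{"op": "jog_arm", "data": {"motion": [[[0.5, 1, 5], 0], [[0.5, 1, 9], 0], [[0.5, 1, 9], 0], [[0.5, 1, 9], 0]]}}

```text
t: 2.8
eef_pos: [464.1, -301.8, 31.8]
tcp_rot: [3.141, 0.001, 1.496]
ft_force: [0.7, -0.2, 0.8]
opening: 0.999
grip_force: 0.0
```

{"op": "jog_arm", "data": {"motion": [[[0, 0, 0], 0], [[0, 0, 0], 0], [[0, 0, 0], 0], [[0, 0, 0], 0], [[0, 0, 0], 0]], "grip": 1}}

```text
t: 3.3
eef_pos: [463.9, -301.6, 31.1]
tcp_rot: [3.142, 0.0, 1.496]
ft_force: [0.3, 0.2, 0.9]
opening: 0.635
grip_force: 0.0
```

```bash
python3 plan.py from=462.8,-302,29,-4.3 480,-290,120,0 600,-44,110,14.2 610,-44.3,60,14.2 610,-44.3,40,14.2
```

```text
480,-290,120,0 -> [13.3, 16.3, -91.0] -0.075  dist 93
600,-44,110,14.2 -> [246.0, 120.0, 10.0] -0.248  dist 274
610,-44.3,60,14.2 -> [-2.7, 9.6, 50.0] -0.0  dist 51
610,-44.3,40,14.2 -> [0.0, -0.0, 20.0] -0.0  dist 20
```

{"op": "jog_arm", "data": {"motion": [[[0, 0, 1.5], 0], [[0, 0, 1.5], 0], [[0, 0, 1.5], 0], [[0, 0, 1.5], 0], [[0, 0, 1.5], 0]]}}

```text
t: 3.8
eef_pos: [463.9, -301.6, 29.6]
tcp_rot: [3.142, 0.0, 1.496]
ft_force: [0.8, -0.8, -0.1]
opening: 0.27
grip_force: 30.0
```

{"op": "jog_arm", "data": {"motion": [[[0, 0, 0], 0], [[0, 0, 0], 0]]}}

```text
t: 4.0
eef_pos: [463.9, -301.6, 29.6]
tcp_rot: [3.142, 0.0, 1.496]
ft_force: [-0.5, -0.0, -0.0]
opening: 0.27
grip_force: 30.0
```

{"op": "jog_arm", "data": {"motion": [[[1, 1, -15], 0], [[4, 5, -40], -0.02], [[9, 11, -70], -0.04], [[13, 16, -90], -0.075], [[13, 16, -90], -0.075]]}}

```text
t: 4.5
eef_pos: [482.1, -290.1, 122.1]
tcp_rot: [3.138, 0.003, 1.572]
ft_force: [0.2, -0.1, -0.2]
opening: 0.27
grip_force: 30.0
```

{"op": "jog_arm", "data": {"motion": [[[30, 15, 0], -0.03], [[75, 37, 0], -0.08], [[120, 58, 0], -0.13], [[160, 78, 0], -0.18], [[190, 93, 0], -0.2]]}}

```text
t: 5.0
eef_pos: [574.1, -97.5, 118.5]
tcp_rot: [-3.14, -0.001, 1.773]
ft_force: [0.3, -0.6, -0.9]
opening: 0.27
grip_force: 30.0
```

```bash
python3 plan.py 610,-44.3,120,14.2
```

```text
610,-44.3,120,14.2 -> [44.9, 45.9, -1.5] -0.046  dist 64
```

{"op": "jog_arm", "data": {"motion": [[[20, 20, 0], -0.02], [[40, 40, 0], -0.048], [[47, 46.5, 0], -0.048], [[47, 46.5, 0], -0.048], [[47, 46.5, 0], -0.048]]}}

```text
t: 5.5
eef_pos: [609.3, -45.3, 119.0]
tcp_rot: [-3.14, -0.0, 1.818]
ft_force: [-0.7, -0.4, -0.1]
opening: 0.271
grip_force: 30.0
```

Run:
```python
from fit import *
s=state(); print(s["eef_pos"],s["tcp_rot"])
ps=[]
for n in("scene","top"):
    p=cam(n); u,v=proj(p,[[610,-44,60]])[0].astype(int); ps.append(p["img"][v-60:v+60,u-60:u+60]); pickle.dump(p,open(n+"2.pkl","wb"))
cv2.imwrite("pics/a2.png",cv2.resize(np.hstack(ps),(800,400),interpolation=cv2.INTER_CUBIC))
```

```text
[609.31764981 -45.26144815 118.95523622] [-3.14037928e+00 -2.84629234e-04  1.81785188e+00]
```

View pics/a2.png

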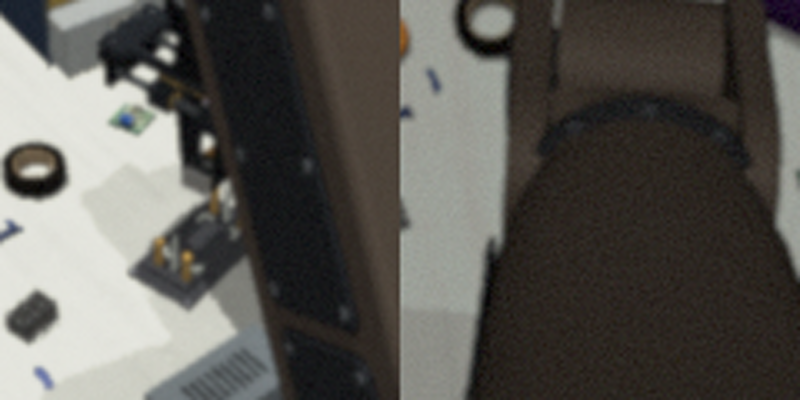

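The arm hides the base from above. The left half shows the battery at (195,180) over the base, with its pins near (180,250). The slack is 4 mm, so I'll lower it.

{"op": "jog_arm", "data": {"motion": [[[0, 0, 20], 0], [[0, 0, 40], 0], [[0, 0, 58], 0], [[0, 0, 66], 0], [[0, 0, 72], 0]]}}

```text
t: 6.1
eef_pos: [609.8, -45.2, 47.2]
tcp_rot: [-3.141, -0.0, 1.818]
ft_force: [0.6, 0.7, 0.3]
opening: 0.27
grip_force: 30.0
```

{"op": "jog_arm", "data": {"motion": [[[0, 0, 3], 0], [[0, 0, 5.5], 0], [[0, 0, 7.5], 0], [[0, 0, 7.5], 0], [[0, 0, 7.5], 0]]}}

```text
t: 6.6
eef_pos: [610.2, -44.5, 40.4]
tcp_rot: [3.141, 0.0, 1.819]
ft_force: [1.1, 0.2, -0.4]
opening: 0.271
grip_force: 30.0
```

{"op": "jog_arm", "data": {"motion": [[[0, 0, 0], 0], [[0, 0, 0], 0], [[0, 0, 0], 0], [[0, 0, 0], 0]], "grip": 0.6}}

```text
t: 7.0
eef_pos: [610.1, -44.6, 40.2]
tcp_rot: [3.141, 0.0, 1.819]
ft_force: [-0.2, 0.0, 0.6]
opening: 0.4
grip_force: 0.0
```

{"op": "jog_arm", "data": {"motion": [[[0, 0, -8], 0], [[0, 0, -30], 0], [[0, 0, -60], 0], [[0, 0, -80], 0], [[0, 0, -80], 0]]}}

```text
t: 7.5
eef_pos: [611.2, -44.7, 123.4]
tcp_rot: [3.137, 0.002, 1.819]
ft_force: [0.4, -0.2, 0.2]
opening: 0.402
grip_force: 0.0
```

```bash
python3 plan.py 610,-44.3,120,14.2 616.5,-249.2,120,9.5
```

```text
610,-44.3,120,14.2 -> [0.7, -1.1, 3.4] 0.0  dist 4
616.5,-249.2,120,9.5 -> [-200.2, -44.0, -0.0] 0.082  dist 205
```

{"op": "jog_arm", "data": {"motion": [[[-45, -10, 0], 0.02], [[-90, -20, 0], 0.04], [[-135, -30, 0], 0.06], [[-175, -38, 0], 0.082], [[-200, -44, 0], 0.082]], "grip": 0}}

```text
t: 8.0
eef_pos: [616.0, -252.1, 119.4]
tcp_rot: [-3.141, -0.0, 1.734]
ft_force: [-0.7, 0.8, -0.4]
opening: 0.764
grip_force: 0.0
```

{"op": "jog_arm", "data": {"motion": [[[0, 0, 5], 0], [[0, 0, 10], 0], [[0, 0, 20], 0], [[0, 0, 20], 0]]}}

```text
t: 8.4
eef_pos: [616.0, -247.6, 98.3]
tcp_rot: [-3.139, -0.002, 1.738]
ft_force: [0.1, 0.5, 0.0]
opening: 0.996
grip_force: 0.0
```

```bash
python3 plan.py 616.5,-249.2,28,9.5
python3 - <<'E'
from fit import *
ps=[]
b=(609.8,-44.3)
for n in("scene","top"):
    p=cam(n); u,v=proj(p,[[610,-44,15]])[0].astype(int); ps.append(p["img"][v-40:v+40,u-40:u+40]); pickle.dump(p,open(n+"3.pkl","wb"))
    M["battery"]=[box(26,49,0,16),box(26,15,0,16,0,17),box(26,15,0,16,0,-17)]
cv2.imwrite("pics/a3.png",cv2.resize(np.hstack(ps),(800,400),interpolation=cv2.INTER_CUBIC))
E
```

```text
616.5,-249.2,28,9.5 -> [-1.7, 0.3, 70.3] 0.002  dist 70
```

View pics/a3.png

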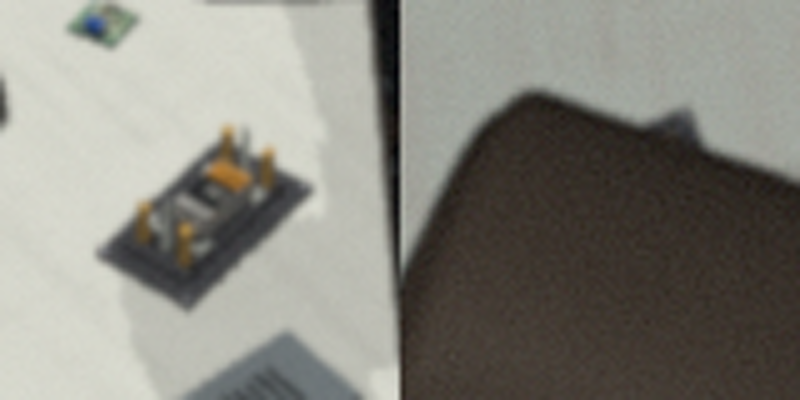

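The left half shows the battery lying flat in the cradle, orange end at (228,175), inside the four standoffs. Next is the board.

{"op": "jog_arm", "data": {"motion": [[[0, 0, 20], 0], [[0, 0, 40], 0], [[0, 0, 58], 0], [[0, 0, 68], 0], [[0, 0, 70], 0]]}}

```text
t: 9.0
eef_pos: [616.3, -248.7, 29.3]
tcp_rot: [-3.141, -0.001, 1.737]
ft_force: [1.2, -0.3, 0.1]
opening: 1.001
grip_force: 0.0
```

{"op": "jog_arm", "data": {"motion": [[[0, 0, 2], 0], [[0, 0, 3], 0], [[0, 0, 3], 0], [[0, 0, 3], 0]], "grip": 1}}

```text
t: 9.4
eef_pos: [616.7, -249.3, 27.7]
tcp_rot: [3.141, 0.001, 1.737]
ft_force: [-0.2, -0.9, -0.4]
opening: 0.719
grip_force: 0.0
```

{"op": "jog_arm", "data": {"motion": [[[0, 0, 0], 0], [[0, 0, 0], 0], [[0, 0, 0], 0], [[0, 0, 0], 0], [[0, 0, 0], 0]]}}

```text
t: 9.9
eef_pos: [616.6, -249.3, 27.3]
tcp_rot: [3.141, 0.0, 1.737]
ft_force: [0.7, 0.4, 1.1]
opening: 0.435
grip_force: 30.0
```

{"op": "jog_arm", "data": {"motion": [[[0, 0, -5], 0], [[0, 0, -20], 0], [[0, 0, -45], 0], [[0, 0, -70], 0], [[0, 0, -83], 0]]}}

```text
t: 10.4
eef_pos: [617.1, -249.5, 113.3]
tcp_rot: [3.139, 0.002, 1.737]
ft_force: [-0.6, 0.5, -1.3]
opening: 0.434
grip_force: 30.0
```

```bash
python3 plan.py from=616.6,-249.3,110,9.5 609.8,-44.4,110,14.2
```

```text
609.8,-44.4,110,14.2 -> [203.2, 27.1, 0.0] -0.082  dist 205
```

{"op": "jog_arm", "data": {"motion": [[[25, 3, 0], -0.01], [[70, 9, 0], -0.03], [[115, 15, 0], -0.05], [[160, 21, 0], -0.07], [[190, 25, 0], -0.082]]}}

```text
t: 10.9
eef_pos: [609.2, -55.0, 110.6]
tcp_rot: [-3.141, -0.0, 1.821]
ft_force: [-0.7, 0.4, -0.7]
opening: 0.434
grip_force: 30.0
```

{"op": "jog_arm", "data": {"motion": [[[12.5, 2, 0], 0], [[12.5, 2, 0], 0], [[12.5, 2, 0], 0], [[12.5, 2, 0], 0]]}}

```text
t: 11.3
eef_pos: [608.8, -46.5, 110.1]
tcp_rot: [3.141, 0.0, 1.817]
ft_force: [-0.1, -0.8, -1.8]
opening: 0.433
grip_force: 30.0
```

Run:
```python
from fit import *
s=state(); print(s["eef_pos"],s["tcp_rot"],s["opening"])
ps=[]
for n in("scene","top"):
    p=cam(n); u,v=proj(p,[[610,-44,50]])[0].astype(int); ps.append(p["img"][v-50:v+50,u-50:u+50]); pickle.dump(p,open(n+"4.pkl","wb"))
cv2.imwrite("pics/a4.png",cv2.resize(ps[0],(600,600),interpolation=cv2.INTER_CUBIC))
```

```text
[608.7726244  -46.54990336 110.13023751] [3.14147065e+00 3.13791798e-04 1.81721963e+00] 0.43278868531173204
```

View pics/a4.png

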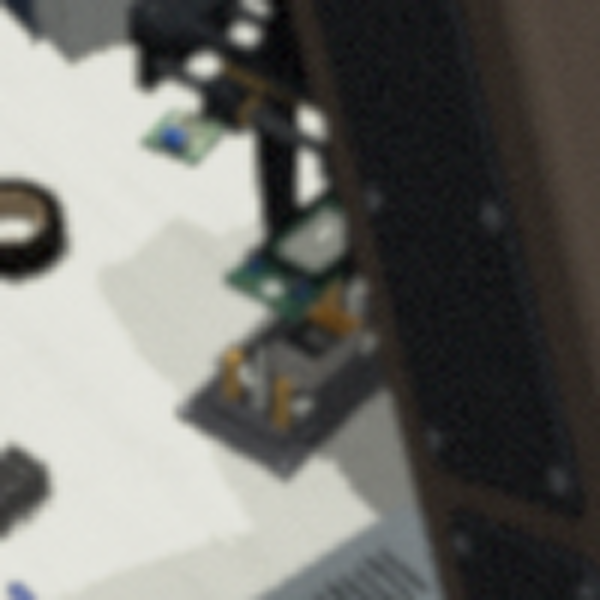

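The board is held level over the base, with its left hole at crop (272,288) against the pins and standoffs below. I'll measure the hole against where the TCP says it should be.

Run:
```python
from fit import *
p0=cam("scene")
p=cam("scene"); s=state(); P=s["eef_pos"]; Y=s["tcp_rot"][2]; print(P,Y)
pickle.dump(p,open("scene5.pkl","wb"))
ax=np.array([np.cos(Y),np.sin(Y),0])
H=np.array([P[0],P[1],P[2]-27.2+6.5])+38*ax
q=proj(p,H)[0]; print("pred hole px",q)
u,v=np.round(q).astype(int); g=p["img"].astype(float).min(2)+p0["img"].astype(float).min(2)
W=cv2.GaussianBlur(g,(0,0),.5)[v-5:v+6,u-5:u+6]; print(np.round(W/2).astype(int))
w=np.clip(W-np.percentile(W,60),0,None); yy,xx=np.mgrid[v-5:v+6,u-5:u+6]; yyxx=np.hypot(yy-q[1],xx-q[0])<4.5; w=w*yyxx
c=((w*xx).sum()/w.sum(),(w*yy).sum()/w.sum()); print("blob",c,"err mm",at(p,*c,H[2])-H)
# pins of base in scene0: predicted lines and base fit
```

```text
[608.62154755 -46.01434669 110.02989751] 1.81753849873134
pred hole px [281.86419631 198.47697442]
[[185 159 118  77  44  25  31  54  83 103 115]
 [167 131  87  53  34  24  23  35  51  71  91]
 [131  93  59  41  34  30  26  25  27  37  55]
 [ 89  66  51  43  43  46  45  37  28  25  33]
 [ 71  62  57  54  63  82  85  68  45  34  33]
 [ 92  76  67  68  90 124 131 106  66  41  37]
 [139 114  91  83 106 139 145 118  74  43  34]
 [179 161 138 115 106 112 111  93  62  42  33]
 [195 189 178 157 131 105  84  70  54  42  37]
 [198 198 193 186 166 128  88  63  51  45  40]
 [199 199 196 189 171 135  96  63  47  44  43]]
blob (np.float64(280.7572274339473), np.float64(200.30999567574247)) err mm [-3.86709467e+00  6.85133121e+00  5.68434189e-14]
```

```bash
cat > fb.py <<'E'
from fit import *
def fitheld(p,bp,pose,umax,roi_pad=6,vlim=None,name="board"):
    z=pose[3]
    if name=="board":
        polys=[box(42,96,5,8),box(38,55,8,14),box(22,36,10,10)]
        th=np.arange(0,6.28,.4); hole=[[[5*np.cos(a),sy+5*np.sin(a),h] for a in th] for sy in (38,-38) for h in (5,8)]
    else: polys=M[name]; hole=[]
    q=proj(p,[[pose[0],pose[1],z]])[0]; r=(int(q[0]-30),int(q[1]-30),int(umax),int(q[1]+25))
    B=M["base"]+[box(26,49,10,26)]+[box(5,5,10,48,0,b) for b in(-38,38)]
    Lb=layers(p,B,(*bp,0),r)
    def cost(v,ret=False):
        L=layers(p,polys,(*v,z),r); h=L[0]
        holes=[]
        if hole:
            H=layers(p,hole,(*v,z),r); holes=[H[0]*H[1],H[2]*H[3]]
        n=h.size; yy,xx=np.mgrid[-1:1:h.shape[0]*1j,-1:1:h.shape[1]*1j]
        A=np.c_[np.ones(n),xx.ravel(),yy.ravel(),*[(l*(1-h)).ravel() for l in Lb],*[l.ravel() for l in L],*[l.ravel() for l in holes]]
        I=p["img"][r[1]:r[3],r[0]:r[2]].reshape(-1,3).astype(float)
        co=np.linalg.lstsq(A,I,rcond=1e-6)[0]
        return ((I-A@co)**2).mean()
    def c2(v): return cost([v[0],v[1],pose[2]])
    v0=np.array(pose[:2]); R=minimize(c2,v0,method="Nelder-Mead",options=dict(initial_simplex=[v0,v0+[5,0],v0+[0,5]],xatol=.02,fatol=1e-3))
    return R.x,R.fun,c2(v0)
E
python3 - <<'E'
from fb import *
p=pickle.load(open("scene5.pkl","rb"))
E0=(609.9,-44.9,np.radians(13.9)); u0=int(proj(p,[[610,-44,50]])[0][0]); print(u0)
for um in (u0+2,u0+5):
    print(fitheld(p,E0,(608.6,-46.0,1.8175-np.pi/2,110.03-27.2),um))
s=pickle.load(open("scene0.pkl","rb")); M["base"]+= [box(5,5,10,48,0,b) for b in(-38,38)]
print(fit("base",[s],(609.9,-44.9,.243,0))); t=pickle.load(open("top0.pkl","rb")); print(fit("base",[t],(609.9,-44.9,.243,0)))
E
```

```text
288
(array([606.62117214, -47.61760218]), np.float64(2067.569431342119), np.float64(2089.673331878612))
(array([606.513149  , -48.21164674]), np.float64(2020.5516599918428), np.float64(2060.932459245632))
(array([ 6.09896269e+02, -4.50114596e+01,  2.49081437e-01]), np.float64(94.9482769616657))
(array([ 6.09814931e+02, -4.33031079e+01,  2.51899229e-01]), np.float64(37.87760871626531))
```

{"op": "jog_arm", "data": {"motion": [[[2, 2.5, 10], -0.004], [[2, 2.5, 20], -0.004], [[2, 2.5, 28], -0.004], [[2, 2.5, 32], -0.004], [[2, 2.5, 32], -0.004]]}}

```text
t: 12.0
eef_pos: [610.2, -42.5, 77.1]
tcp_rot: [-3.14, -0.001, 1.823]
ft_force: [0.2, 0.3, -0.0]
opening: 0.432
grip_force: 30.0
```

{"op": "jog_arm", "data": {"motion": [[[0, 0, 0], 0], [[0, 0, 0], 0], [[0, 0, 0], 0]]}}

```text
t: 12.3
eef_pos: [610.7, -42.5, 78.5]
tcp_rot: [3.141, 0.0, 1.823]
ft_force: [0.4, 0.7, -1.1]
opening: 0.436
grip_force: 30.0
```

Run:
```python
from fit import *
s=state(); print(s["eef_pos"],s["tcp_rot"])
p=cam("scene"); q=cam("scene"); I=((p["img"].astype(float)+q["img"])/2).astype(np.uint8)
u,v=proj(p,[[610,-44,50]])[0].astype(int); pickle.dump(p,open("scene6.pkl","wb"))
cv2.imwrite("pics/a5.png",cv2.resize(I[v-25:v+25,u-35:u+15],(700,700),interpolation=cv2.INTER_CUBIC)[:600])
```

```text
[610.69817067 -42.54911122  78.48657826] [3.14102251e+00 3.34910264e-04 1.82278861e+00]
```

View pics/a5.png

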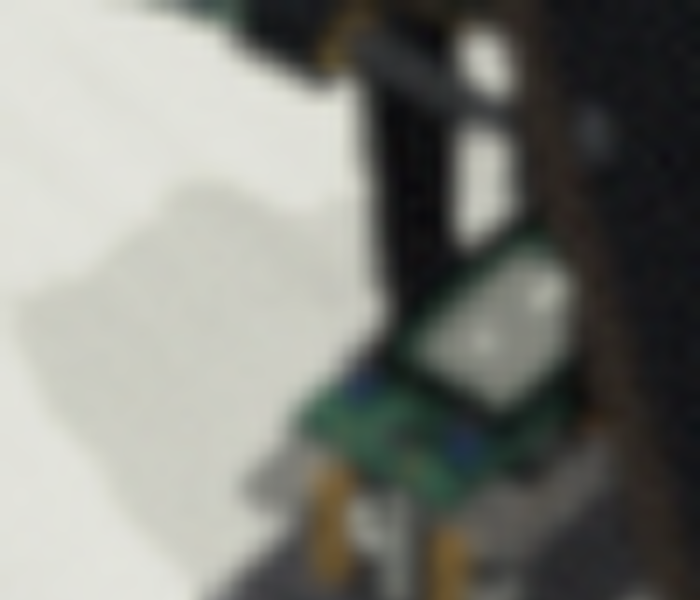

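The board is level just over the pins. The left hole is at about (415,460), the pin below it at (395,540), and the standoffs at (330,520) and (450,560). I'll lower it slowly while watching the force.

{"op": "jog_arm", "data": {"motion": [[[-1, -0.3, 2], 0], [[-1, -0.3, 4], 0], [[-1, -0.3, 6], 0], [[-1, -0.3, 8], 0], [[-1, -0.3, 10], 0]]}}

```text
t: 12.9
eef_pos: [610.5, -43.6, 67.9]
tcp_rot: [-3.141, 0.0, 1.823]
ft_force: [0.2, -0.3, -0.1]
opening: 0.433
grip_force: 30.0
```

{"op": "jog_arm", "data": {"motion": [[[0, 0, 1], 0], [[0, 0, 2], 0], [[0, 0, 3], 0], [[0, 0, 3], 0]]}}

```text
t: 13.3
eef_pos: [610.4, -43.6, 65.0]
tcp_rot: [-3.141, -0.0, 1.823]
ft_force: [0.2, 0.4, -0.7]
opening: 0.438
grip_force: 30.0
```

{"op": "jog_arm", "data": {"motion": [[[0, 0, 1.5], 0], [[0, 0, 3], 0], [[0, 0, 4.2], 0], [[0, 0, 4.2], 0], [[0, 0, 4.2], 0]]}}

```text
t: 13.8
eef_pos: [610.5, -43.6, 60.9]
tcp_rot: [-3.142, 0.0, 1.823]
ft_force: [0.6, -0.1, 0.4]
opening: 0.437
grip_force: 30.0
```

{"op": "jog_arm", "data": {"motion": [[[0, 0, 0.3], 0], [[0, 0, 0.3], 0]]}}

```text
t: 14.0
eef_pos: [610.5, -43.6, 60.6]
tcp_rot: [3.142, 0.0, 1.823]
ft_force: [-0.0, 1.0, -0.8]
opening: 0.43
grip_force: 30.0
```

{"op": "jog_arm", "data": {"motion": [[[0, 0, 0], 0], [[0, 0, 0], 0], [[0, 0, 0], 0], [[0, 0, 0], 0]], "grip": 0.3}}

```text
t: 14.4
eef_pos: [610.5, -43.6, 60.7]
tcp_rot: [3.142, 0.0, 1.823]
ft_force: [0.4, -0.1, -0.6]
opening: 0.684
grip_force: 0.0
```

{"op": "jog_arm", "data": {"motion": [[[0, 0, -5], 0], [[0, 0, -20], 0], [[0, 0, -45], 0], [[0, 0, -60], 0], [[0, 0, -60], 0]]}}

```text
t: 14.9
eef_pos: [611.6, -43.7, 123.7]
tcp_rot: [3.137, 0.002, 1.823]
ft_force: [-0.8, -0.1, -0.6]
opening: 0.699
grip_force: 0.0
```

```bash
python3 plan.py from=610.5,-43.6,120.6,14.45 626,121.4,100,13.4 626,121.4,33,13.4 ; python3 plan.py 626,121.4,100,13.4
```

```text
626,121.4,100,13.4 -> [155.9, 56.2, 20.6] 0.018  dist 167
626,121.4,33,13.4 -> [-0.0, -0.0, 67.0] -0.0  dist 67
626,121.4,100,13.4 -> [156.3, 55.2, 23.7] 0.018  dist 167
```

{"op": "jog_arm", "data": {"motion": [[[40, 14, 5], 0.005], [[80, 28, 10], 0.01], [[120, 42, 15], 0.018], [[156, 56, 20], 0.018], [[156, 56, 20], 0.018]], "grip": 0.2}}

```text
t: 15.4
eef_pos: [625.4, 125.5, 99.7]
tcp_rot: [-3.141, -0.0, 1.809]
ft_force: [0.0, -0.2, -0.4]
opening: 0.797
grip_force: 0.0
```

{"op": "jog_arm", "data": {"motion": [[[0, 0, 0], 0], [[0, 0, 0], 0], [[0, 0, 0], 0]]}}

```text
t: 15.7
eef_pos: [625.9, 120.2, 100.8]
tcp_rot: [3.142, 0.0, 1.803]
ft_force: [-0.7, 0.0, -0.9]
opening: 0.801
grip_force: 0.0
```

```bash
python3 plan.py 626,121.4,33,13.4
python3 - <<'E'
from fit import *
ps=[]
for n in("scene","top"):
    p=cam(n); pickle.dump(p,open(n+"7.pkl","wb"))
    u,v=proj(p,[[610,-20,30]])[0].astype(int); ps.append(p["img"][v-50:v+50,u-60:u+60])
cv2.imwrite("pics/a6.png",cv2.resize(np.vstack(ps),(720,600),interpolation=cv2.INTER_CUBIC) if 0 else cv2.resize(np.hstack(ps),(800,333),interpolation=cv2.INTER_CUBIC))
E
```

```text
626,121.4,33,13.4 -> [1.1, 0.4, 67.8] -0.001  dist 68
```

View pics/a6.png

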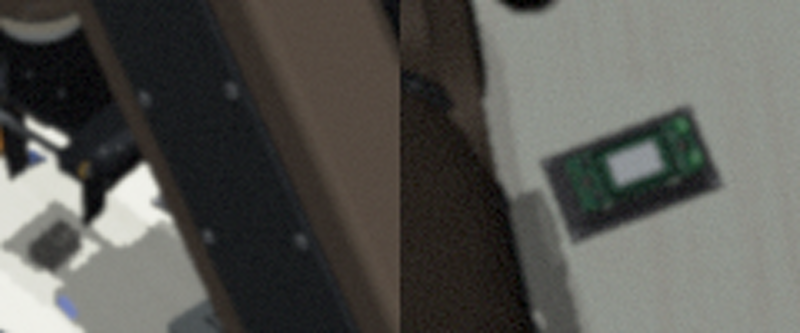

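The right half shows the board seated on the base, centred at (635,168) inside the plate. The left half shows the heat sink at (52,243) below the open fingers. I'll go down on it.

{"op": "jog_arm", "data": {"motion": [[[0, 0, 20], 0], [[0, 0, 40], 0], [[0, 0, 55], 0], [[0, 0, 67.5], 0], [[0, 0, 67.5], 0]]}}

```text
t: 16.3
eef_pos: [625.2, 121.1, 31.5]
tcp_rot: [-3.139, -0.0, 1.804]
ft_force: [-0.2, -0.2, -0.6]
opening: 0.8
grip_force: 0.0
```

{"op": "jog_arm", "data": {"motion": [[[0, 0, 0], 0], [[0, 0, 0], 0], [[0, 0, 0], 0], [[0, 0, 0], 0], [[0, 0, 0], 0]], "grip": 1}}

```text
t: 16.8
eef_pos: [626.0, 121.5, 33.5]
tcp_rot: [3.141, 0.0, 1.805]
ft_force: [-0.8, -0.3, 0.2]
opening: 0.44
grip_force: 0.0
```

{"op": "jog_arm", "data": {"motion": [[[0, 0, 0], 0], [[0, 0, 0], 0], [[0, 0, 0], 0], [[0, 0, 0], 0], [[0, 0, 0], 0]]}}

```text
t: 17.3
eef_pos: [626.0, 121.5, 33.2]
tcp_rot: [3.141, 0.0, 1.805]
ft_force: [1.2, -0.1, 2.6]
opening: 0.259
grip_force: 30.0
```

```bash
python3 plan.py from=626,121.2,113,13.4 610.4,-43.7,113,14.4
python3 - <<'E'
from fit import *
t=pickle.load(open("top7.pkl","rb"))
print(fit("board",[t],(610,-43.5,.25,33),pad=0));
E
```

```text
610.4,-43.7,113,14.4 -> [-156.8, -53.4, -0.0] -0.017  dist 166
(array([ 6.09240531e+02, -4.34891239e+01,  2.41682391e-01]), np.float64(657.5840952641232))
```

{"op": "jog_arm", "data": {"motion": [[[0, 0, -15], 0], [[0, 0, -40], 0], [[0, 0, -70], 0], [[0, 0, -85], 0], [[0, 0, -85], 0]]}}

```text
t: 17.8
eef_pos: [626.6, 121.5, 120.6]
tcp_rot: [3.138, 0.001, 1.805]
ft_force: [0.5, 0.5, -1.3]
opening: 0.258
grip_force: 30.0
```

{"op": "jog_arm", "data": {"motion": [[[-30, -10, 0], -0.005], [[-75, -26, 0], -0.01], [[-115, -39, 0], -0.017], [[-145, -49, 0], -0.017], [[-157, -53.5, 0], -0.017]]}}

```text
t: 18.3
eef_pos: [609.4, -46.2, 116.9]
tcp_rot: [-3.14, -0.0, 1.819]
ft_force: [-0.6, 0.7, -0.3]
opening: 0.257
grip_force: 30.0
```

{"op": "jog_arm", "data": {"motion": [[[0, 0, 10], 0], [[0, 0, 20], 0], [[0, 0, 25], 0], [[0, 0, 25], 0], [[0, 0, 25], 0]]}}

```text
t: 18.8
eef_pos: [610.3, -42.7, 92.9]
tcp_rot: [-3.141, -0.0, 1.823]
ft_force: [-0.1, -0.8, -1.0]
opening: 0.254
grip_force: 30.0
```

```bash
python3 plan.py 610.4,-43.4,76.5,14.4;  python3 - <<'E'
from fit import *
ps=[]
for n in("scene","top"):
    p=cam(n); pickle.dump(p,open(n+"8.pkl","wb"))
    u,v=proj(p,[[610,-40,50]])[0].astype(int); ps.append(p["img"][v-30:v+30,u-40:u+20])
cv2.imwrite("pics/a7.png",cv2.resize(ps[0],(600,600),interpolation=cv2.INTER_CUBIC))
E
```

```text
610.4,-43.4,76.5,14.4 -> [-0.7, -0.1, 16.4] 0.001  dist 16
```

View pics/a7.png

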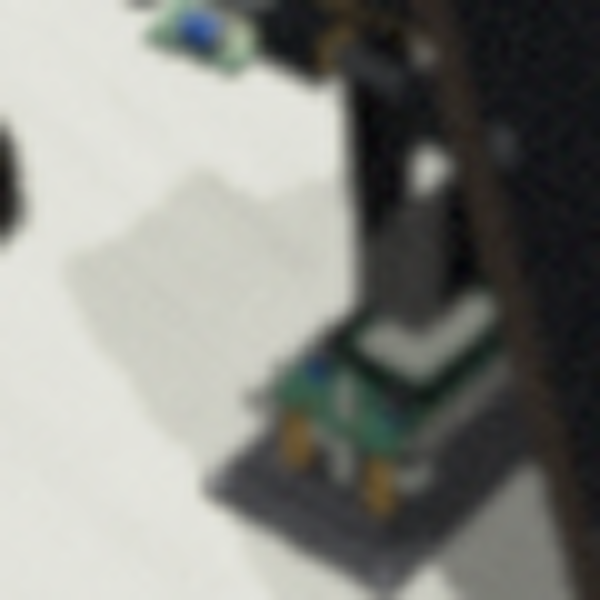

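The board rests on its standoffs, with the pin showing through its hole at (345,395). The heat sink at (415,255) hangs over the chip. I'll lower it.

{"op": "jog_arm", "data": {"motion": [[[0, 0, 5], 0], [[0, 0, 10], 0], [[0, 0, 13], 0], [[0, 0, 15.5], 0], [[0, 0, 16.5], 0]]}}

```text
t: 19.4
eef_pos: [610.1, -43.7, 76.3]
tcp_rot: [-3.141, -0.0, 1.822]
ft_force: [1.0, 0.6, 0.1]
opening: 0.259
grip_force: 30.0
```

{"op": "jog_arm", "data": {"motion": [[[0, 0, 0], 0], [[0, 0, 0], 0], [[0, 0, 0], 0]]}}

```text
t: 19.7
eef_pos: [610.3, -43.7, 76.7]
tcp_rot: [3.141, 0.0, 1.822]
ft_force: [0.2, 0.5, -0.9]
opening: 0.256
grip_force: 30.0
```

{"op": "jog_arm", "data": {"motion": [[[0, 0, 0.3], 0], [[0, 0, 0.3], 0], [[0, 0, 0.3], 0], [[0, 0, 0.3], 0]], "grip": 0.5}}

```text
t: 20.1
eef_pos: [610.2, -43.7, 76.4]
tcp_rot: [3.141, 0.0, 1.822]
ft_force: [-0.1, 0.0, 0.0]
opening: 0.484
grip_force: 0.0
```

{"op": "jog_arm", "data": {"motion": [[[0, 0, -6], 0], [[0, 0, -20], 0], [[0, 0, -45], 0], [[0, 0, -65], 0], [[0, 0, -65], 0]]}}

```text
t: 20.6
eef_pos: [611.4, -43.8, 145.1]
tcp_rot: [3.137, 0.002, 1.822]
ft_force: [-0.2, 0.3, 0.2]
opening: 0.504
grip_force: 0.0
```

```bash
python3 plan.py from=610.3,-43.7,141.4,14.4 438.6,67.3,141.4,2.1
```

```text
438.6,67.3,141.4,2.1 -> [150.2, -138.7, -0.0] 0.215  dist 204
```

{"op": "jog_arm", "data": {"motion": [[[35, -32, 0], 0.05], [[70, -65, 0], 0.1], [[105, -97, 0], 0.15], [[140, -129, 0], 0.215], [[150, -138.5, 0], 0.215]], "grip": 0}}

```text
t: 21.1
eef_pos: [435.0, 68.8, 141.5]
tcp_rot: [-3.139, -0.0, 1.606]
ft_force: [0.6, 0.8, 0.1]
opening: 0.861
grip_force: 0.0
```

{"op": "jog_arm", "data": {"motion": [[[0, 0, 0], 0], [[0, 0, 0], 0], [[0, 0, 0], 0], [[0, 0, 0], 0]]}}

```text
t: 21.5
eef_pos: [439.7, 66.6, 141.1]
tcp_rot: [3.141, 0.0, 1.606]
ft_force: [0.9, 0.1, -0.6]
opening: 0.999
grip_force: 0.0
```

```bash
python3 plan.py 438.6,67,50,2.1;  python3 - <<'E'
from fit import *
ps=[]
for n in("scene","top"):
    p=cam(n); pickle.dump(p,open(n+"9.pkl","wb"))
    u,v=proj(p,[[530,10,50]])[0].astype(int); ps.append(p["img"][v-70:v+70,u-70:u+70])
cv2.imwrite("pics/a8.png",cv2.resize(np.hstack(ps),(800,400),interpolation=cv2.INTER_CUBIC))
E
```

```text
438.6,67,50,2.1 -> [0.4, -1.1, 91.1] -0.001  dist 91
```

View pics/a8.png

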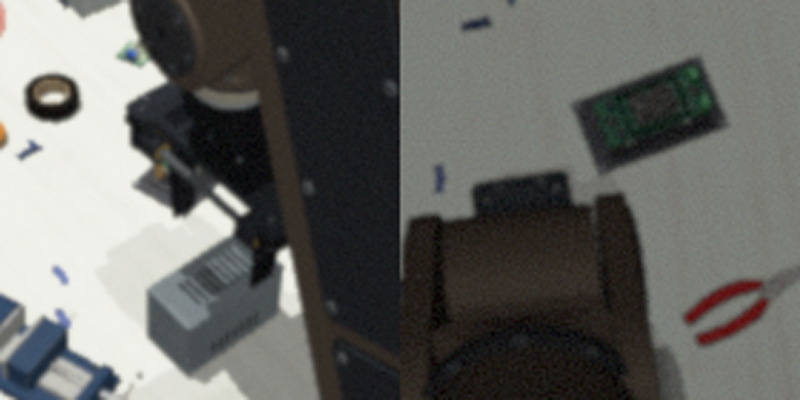

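The top view shows the heat sink inside the board's frame at (655,105). The left half shows the open fingers over the cover at (215,300). I'll go down on it.

{"op": "jog_arm", "data": {"motion": [[[0, 0, 20], 0], [[0, 0, 45], 0], [[0, 0, 70], 0], [[0, 0, 85], 0], [[0, 0, 89], 0]]}}

```text
t: 22.1
eef_pos: [438.5, 67.0, 50.9]
tcp_rot: [-3.139, 0.0, 1.606]
ft_force: [0.6, -0.4, 0.3]
opening: 1.002
grip_force: 0.0
```

{"op": "jog_arm", "data": {"motion": [[[0, 0, 0], 0], [[0, 0, 0], 0], [[0, 0, 0], 0], [[0, 0, 0], 0], [[0, 0, 0], 0]], "grip": 1}}

```text
t: 22.6
eef_pos: [439.2, 67.2, 52.8]
tcp_rot: [3.14, 0.0, 1.607]
ft_force: [1.5, -0.3, 0.5]
opening: 0.635
grip_force: 0.6
```

{"op": "jog_arm", "data": {"motion": [[[0, 0, 0], 0], [[0, 0, 0], 0], [[0, 0, 0], 0], [[0, 0, 0], 0]]}}

```text
t: 23.0
eef_pos: [439.3, 67.2, 52.7]
tcp_rot: [3.14, 0.0, 1.607]
ft_force: [0.6, -0.6, 5.9]
opening: 0.609
grip_force: 30.0
```

{"op": "jog_arm", "data": {"motion": [[[0, 0, -10], 0], [[0, 0, -30], 0], [[0, 0, -55], 0], [[0, 0, -80], 0], [[0, 0, -97], 0]]}}

```text
t: 23.5
eef_pos: [438.6, 67.2, 151.3]
tcp_rot: [3.141, 0.0, 1.607]
ft_force: [-1.2, 0.9, -2.1]
opening: 0.611
grip_force: 30.0
```

```bash
python3 plan.py from=439.2,67.2,149.6,2.07 610.4,-43.5,149.6,14.35
```

```text
610.4,-43.5,149.6,14.35 -> [-116.8, 167.1, 0.0] -0.214  dist 204
```

{"op": "jog_arm", "data": {"motion": [[[-15, 20, 0], -0.03], [[-38, 54, 0], -0.07], [[-62, 88, 0], -0.12], [[-84, 120, 0], -0.17], [[-100, 143, 0], -0.214]]}}

```text
t: 24.0
eef_pos: [586.7, -28.9, 149.8]
tcp_rot: [3.141, 0.0, 1.822]
ft_force: [0.4, 0.9, -1.7]
opening: 0.602
grip_force: 30.0
```

{"op": "jog_arm", "data": {"motion": [[[-11.5, 26.5, 0], 0], [[-11.5, 26.5, 0], 0], [[-11.5, 26.5, 0], 0], [[-11.5, 26.5, 0], 0], [[-11.5, 26.5, 0], 0]]}}

```text
t: 24.5
eef_pos: [613.0, -31.7, 149.6]
tcp_rot: [-3.141, -0.0, 1.821]
ft_force: [0.1, 0.0, -0.8]
opening: 0.61
grip_force: 30.0
```

{"op": "jog_arm", "data": {"motion": [[[0, 0, 0], 0], [[0, 0, 0], 0]]}}

```text
t: 24.7
eef_pos: [613.6, -32.0, 149.5]
tcp_rot: [3.142, 0.0, 1.821]
ft_force: [0.3, 0.6, -0.7]
opening: 0.609
grip_force: 30.0
```

```bash
python3 plan.py 610.4,-43.5,149,14.35;  python3 - <<'E'
from fit import *
p=cam("scene"); q=cam("scene"); s=state(); print(s["eef_pos"],s["tcp_rot"])
pickle.dump(p,open("scene10.pkl","wb")); I=((p["img"].astype(float)+q["img"])/2)
# overlay predicted cover corners & base
img=cv2.resize(I.astype(np.uint8),None,fx=8,fy=8,interpolation=cv2.INTER_CUBIC)
def dr(P,pose,col):
    x,y,w,z=pose;c,s_=np.cos(w),np.sin(w);P=np.array(P);W=np.c_[x+c*P[:,0]-s_*P[:,1],y+s_*P[:,0]+c*P[:,1],z+P[:,2]]
    for a in proj(p,W): cv2.circle(img,tuple(int(k) for k in (a+.5)*8),3,col,-1)
dr(box(58,112,0,71),(*s["eef_pos"][:2],s["tcp_rot"][2]-np.pi/2,s["eef_pos"][2]-52.6),(0,0,255))
dr(box(70,124,0,4),(610.4,-43.5,np.radians(14.35),0),(0,255,255))
u,v=(proj(p,[[610,-44,60]])[0]*8).astype(int); cv2.imwrite("pics/a9.png",img[v-330:v+270,u-400:u+300])
E
```

```text
610.4,-43.5,149,14.35 -> [-10.4, -5.9, 0.5] -0.0  dist 12
[613.7033712  -32.06078367 149.45322319] [3.14149980e+00 1.66708413e-04 1.82092826e+00]
```

View pics/a9.png

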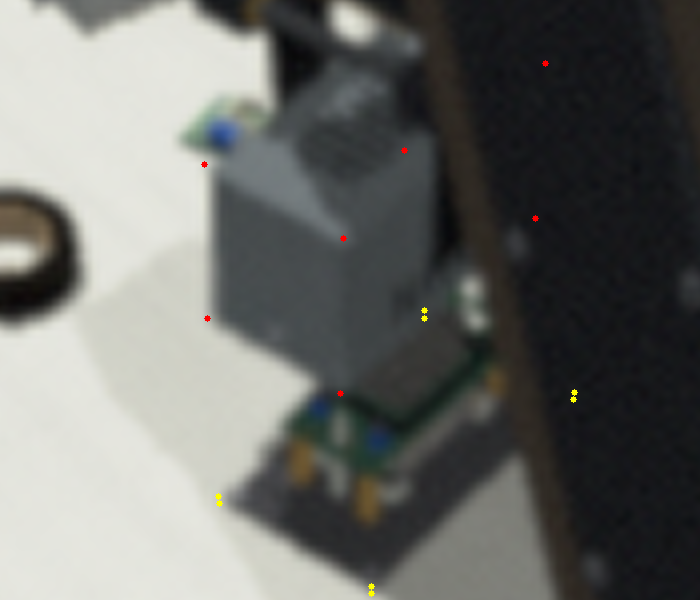

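The cover's corners and the base corners (yellow marks) show the same small offset of about 1 px to the right of prediction. The relative placing is therefore good, and only the 12 mm shift is left to do.

{"op": "jog_arm", "data": {"motion": [[[-5, -3, 0], 0], [[-10.4, -5.9, 0], 0], [[-10.4, -5.9, 0], 0], [[-10.4, -5.9, 0], 0], [[-10.4, -5.9, 0], 0]]}}

```text
t: 25.3
eef_pos: [610.7, -43.7, 149.3]
tcp_rot: [-3.142, 0.0, 1.821]
ft_force: [-0.2, -0.5, -1.1]
opening: 0.612
grip_force: 30.0
```

{"op": "jog_arm", "data": {"motion": [[[0, 0, 8], 0], [[0, 0, 16], 0], [[0, 0, 21], 0], [[0, 0, 24], 0], [[0, 0, 24], 0]]}}

```text
t: 25.8
eef_pos: [610.5, -43.6, 124.7]
tcp_rot: [-3.141, -0.0, 1.821]
ft_force: [0.1, 0.1, -1.5]
opening: 0.608
grip_force: 30.0
```

```bash
python3 plan.py 610.4,-43.5,57,14.35;  python3 - <<'E'
from fit import *
p=cam("scene"); q=cam("scene"); s=state(); print(s["eef_pos"],s["tcp_rot"])
pickle.dump(p,open("scene11.pkl","wb")); I=((p["img"].astype(float)+q["img"])/2)
img=cv2.resize(I.astype(np.uint8),None,fx=8,fy=8,interpolation=cv2.INTER_CUBIC)
def dr(P,pose,col):
    x,y,w,z=pose;c,s_=np.cos(w),np.sin(w);P=np.array(P);W=np.c_[x+c*P[:,0]-s_*P[:,1],y+s_*P[:,0]+c*P[:,1],z+P[:,2]]
    for a in proj(p,W): cv2.circle(img,tuple(int(k) for k in (a+.5)*8),3,col,-1)
dr(box(58,112,0,71),(*(s["eef_pos"][:2]-[1.5,1.8]),s["tcp_rot"][2]-np.pi/2,s["eef_pos"][2]-52.6),(0,0,255))
dr(box(70,124,0,4),(610.4-1.5,-43.5-1.8,np.radians(14.35),0),(0,255,255))
u,v=(proj(p,[[610,-44,60]])[0]*8).astype(int); cv2.imwrite("pics/a10.png",img[v-330:v+270,u-400:u+300])
E
```

```text
610.4,-43.5,57,14.35 -> [0.2, -0.1, 67.7] -0.0  dist 68
[610.72032648 -43.6735382  125.29878354] [-3.14152065e+00  4.75483408e-05  1.82083393e+00]
```

View pics/a10.png

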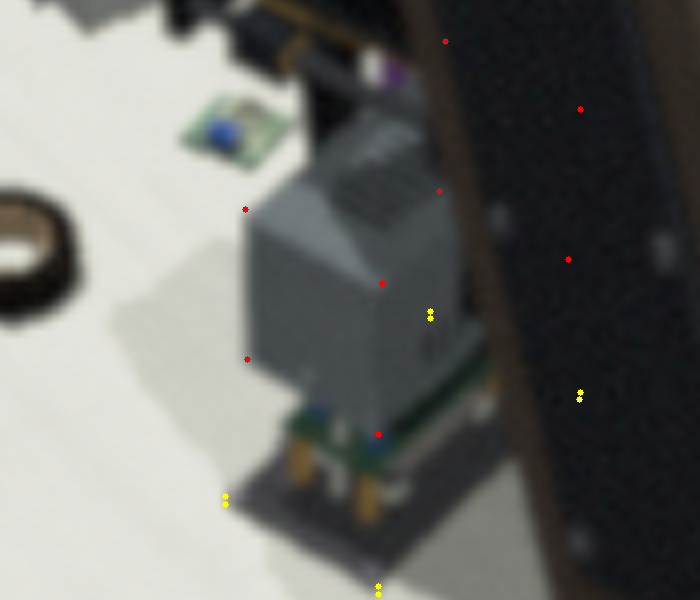

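The bias-corrected marks sit on the cover's left corners at (247,210) and (247,360) and on the base corners, so the cover is centred. I'll lower it with force checks.

{"op": "jog_arm", "data": {"motion": [[[0, 0, 8], 0], [[0, 0, 16], 0], [[0, 0, 24], 0], [[0, 0, 32], 0], [[0, 0, 38], 0]]}}

```text
t: 26.4
eef_pos: [610.5, -43.7, 86.3]
tcp_rot: [-3.141, -0.0, 1.821]
ft_force: [0.4, -0.3, -1.2]
opening: 0.608
grip_force: 30.0
```

{"op": "jog_arm", "data": {"motion": [[[0, 0, 5], 0], [[0, 0, 10], 0], [[0, 0, 14], 0], [[0, 0, 17], 0], [[0, 0, 17], 0]]}}

```text
t: 26.9
eef_pos: [610.6, -43.7, 70.0]
tcp_rot: [-3.141, -0.0, 1.821]
ft_force: [0.3, -0.0, -1.6]
opening: 0.603
grip_force: 30.0
```

{"op": "jog_arm", "data": {"motion": [[[0, 0, 2], 0], [[0, 0, 4], 0], [[0, 0, 6], 0], [[0, 0, 8], 0], [[0, 0, 9], 0]]}}

```text
t: 27.4
eef_pos: [610.6, -43.7, 61.1]
tcp_rot: [-3.141, 0.0, 1.821]
ft_force: [-0.4, -0.4, -1.1]
opening: 0.608
grip_force: 30.0
```

{"op": "jog_arm", "data": {"motion": [[[0, 0, 1], 0], [[0, 0, 2], 0], [[0, 0, 3], 0], [[0, 0, 3.5], 0], [[0, 0, 3.5], 0]]}}

```text
t: 27.9
eef_pos: [610.7, -43.7, 57.8]
tcp_rot: [-3.142, 0.0, 1.821]
ft_force: [0.2, -0.5, -0.4]
opening: 0.614
grip_force: 30.0
```

{"op": "jog_arm", "data": {"motion": [[[0, 0, 0.4], 0], [[0, 0, 0.8], 0], [[0, 0, 0.8], 0], [[0, 0, 0.8], 0]]}}

```text
t: 28.3
eef_pos: [610.7, -43.7, 57.0]
tcp_rot: [3.142, 0.0, 1.821]
ft_force: [-0.3, 0.2, -0.8]
opening: 0.614
grip_force: 30.0
```

{"op": "jog_arm", "data": {"motion": [[[0, 0, 0], 0], [[0, 0, 0], 0], [[0, 0, 0], 0], [[0, 0, 0], 0]], "grip": 0.1}}

```text
t: 28.7
eef_pos: [610.7, -43.7, 57.1]
tcp_rot: [3.141, 0.0, 1.821]
ft_force: [0.1, 0.7, 0.2]
opening: 0.87
grip_force: 0.0
```

{"op": "jog_arm", "data": {"motion": [[[0, 0, -10], 0], [[0, 0, -30], 0], [[0, 0, -60], 0], [[0, 0, -90], 0], [[0, 0, -110], 0]]}}

```text
t: 29.2
eef_pos: [611.1, -43.7, 169.9]
tcp_rot: [3.139, 0.001, 1.821]
ft_force: [-0.1, -0.7, 0.0]
opening: 0.901
grip_force: 0.0
```

{"op": "jog_arm", "data": {"motion": [[[-40, 0, 0], 0], [[-80, 0, 0], 0], [[-120, 0, 0], 0], [[-160, 0, 0], 0], [[-200, 0, 0], 0]]}}

```text
t: 29.7
eef_pos: [660.3, -239.1, 168.0]
tcp_rot: [3.141, 0.0, 1.821]
ft_force: [-0.0, 0.9, -0.1]
opening: 0.899
grip_force: 0.0
```

{"op": "jog_arm", "data": {"motion": [[[-30, 0, 0], 0], [[-60, 0, 0], 0], [[-60, 0, 0], 0], [[-60, 0, 0], 0]]}}

```text
t: 30.1
eef_pos: [674.6, -295.8, 167.2]
tcp_rot: [-3.141, -0.0, 1.82]
ft_force: [-0.4, 1.4, 0.5]
opening: 0.902
grip_force: 0.0
```

Run:
```python
from fit import *
ps=[]
for n in("scene","top"):
    p=cam(n); pickle.dump(p,open(n+"12.pkl","wb"))
    u,v=proj(p,[[560,0,30]])[0].astype(int); ps.append(p["img"][v-60:v+60,u-60:u+60])
    u,v=proj(p,[[610,-44,40]])[0].astype(int)
    for z in (4,10,15): print(n,z,[fit("cover",[p],(610.5,-43.6,.25,z))])
cv2.imwrite("pics/a11.png",cv2.resize(np.hstack(ps),(800,400),interpolation=cv2.INTER_CUBIC))
```

```text
scene 4 [(array([ 5.99566821e+02, -3.78110870e+01,  2.62536980e-01]), np.float64(363.3041485191676))]
scene 10 [(array([ 5.95137004e+02, -3.44416388e+01,  2.64261703e-01]), np.float64(387.2650054981223))]
scene 15 [(array([ 5.91631193e+02, -3.18800430e+01,  2.66777483e-01]), np.float64(386.40722324874093))]
top 4 [(array([ 6.25773115e+02, -6.63126953e+01, -4.71868396e-01]), np.float64(458.7488038781195))]
top 10 [(array([ 6.23679208e+02, -6.60031793e+01, -4.72105198e-01]), np.float64(458.67935156929946))]
top 15 [(array([ 6.22502856e+02, -6.49975081e+01, -4.86578886e-01]), np.float64(449.17636173830056))]
```

View pics/a11.png

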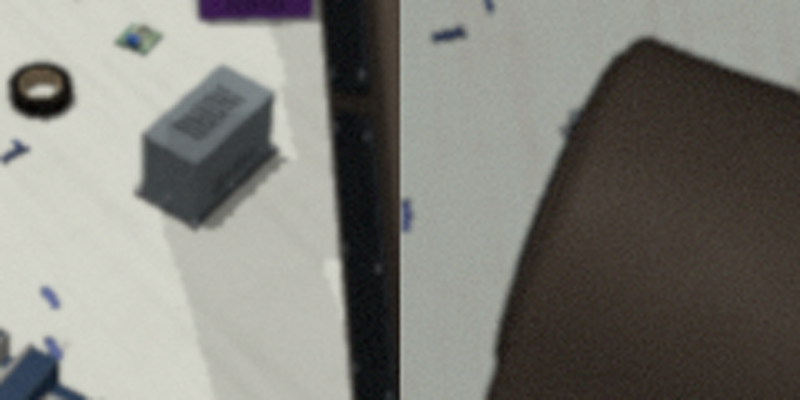

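The left half shows the cover standing level on the base, with the plate's margin showing evenly from (137,193) through (195,228) to (282,155). I'll check its height numerically.

Run:
```python
from fit import *
p=pickle.load(open("scene12.pkl","rb"))
M["cover"]=[box(70,124,0,4)]+[box(58,112,0,71)]+faces(58,112,0,71)
base0=(608.9,-45.3)
for z in (0,2,4,6,8,10):
    P=M["cover"]; M["cover"]=[[[a,b,c-z] for a,b,c in box(70,124,0,4)]]+P[1:]
    r=fit("cover",[p],(608.9,-45.3,.25,z)); M["cover"]=P; print(z,np.round(r[0],2),round(r[1],1))
```

```text
0 [ 6.039e+02 -4.100e+01  2.500e-01] 279.8
2 [ 6.0329e+02 -4.0650e+01  2.5000e-01] 291.6
4 [ 6.0248e+02 -3.9660e+01  2.7000e-01] 281.6
6 [ 6.0158e+02 -3.9340e+01  2.6000e-01] 288.1
8 [ 6.0085e+02 -3.8500e+01  2.6000e-01] 283.8
10 [ 5.9927e+02 -3.7450e+01  2.6000e-01] 292.4
```

Run:
```python
from fit import *
p=cam("scene"); s=state(); print(s["t"])
img=cv2.resize(p["img"],None,fx=10,fy=10,interpolation=cv2.INTER_CUBIC)
def dr(P,z,col):
    x,y,w=610.5-1.5,-43.6-1.8,np.radians(14.35);c,q=np.cos(w),np.sin(w);P=np.array(P);W=np.c_[x+c*P[:,0]-q*P[:,1],y+q*P[:,0]+c*P[:,1],z+P[:,2]]
    for a in proj(p,W): cv2.circle(img,tuple(int(k) for k in (a+.5)*10),3,col,-1)
dr(box(58,112,0,71),4,(0,0,255)); dr(box(70,124,0,4),0,(0,255,255))
u,v=(proj(p,[[610,-44,40]])[0]*10).astype(int); cv2.imwrite("pics/a12.png",img[v-300:v+300,u-350:u+350])
```

```text
30.25
```

View pics/a12.png

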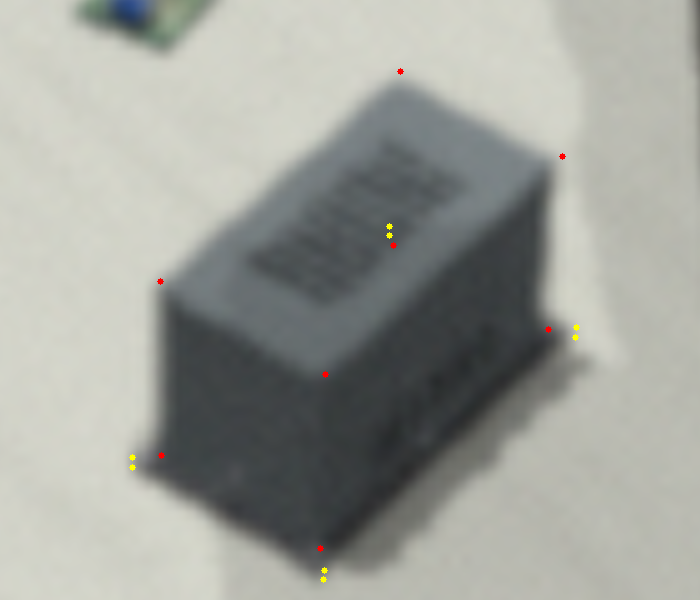

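The predicted corners for a rim at z = 4 mm (red marks) fall on the cover's edges to within 1 px, at (160,281), (325,374) and (562,156). The cover is level and fully down, so I'm handing in.

```bash
python3 -c "
from cell import job_done; print(job_done())"
```

```text
the job is handed in; nothing more can be done
None
```

The alarm controller is assembled and handed in at about 30 s: battery, board, heat sink and cover went on in that order, and the cover looks level and fully down in the last picture; the transformer and side cutters were not touched.

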